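Open the belt cover of a turner's bench lathe

TASK

The drive belt is to be fitted on the little wood lathe, so open its belt cover: press the release tab on the headstock until the spring lets the cover pop up, then push the cover gently all the way over until it stays back on its stop by itself. Use only your fingers, grip nothing, do not fling the cover, and leave the loose things on the bench where they are.

Things in the scene. Friction and masses are not known exactly. Their poses are not given: they have to be found in the camera images.
- lathe: Micro wood lathe, 0.57 m long, bolted to the bench. Origin on the bench under the centre of its belt housing. Own axes: -x front with the controls (towards the robot within 0.35 rad), +y outboard along the spindle, z up. Belt housing: box 124 (x) by 110 (y) mm, 146 mm high, open on top under the cover. Next to it at y -55 to -140: spindle casting, x +-58, top only 126 mm high, carrying the tab.
- chuck_axis (a point): Point on the spindle axis at the chuck's face, 100 mm above the bench, at x 14, y -182 mm of the lathe. The chuck (54 mm across) and the half-turned wood in it (62 mm across) span y -148 to -252. Beyond: tool rest, 115 mm high, y -180 to -290, x about -40; tailstock, up to 150 mm high, beyond y -335.
- cover (a joint): Belt cover: off-white slotted plate, 126 (x) by 116 mm, 4 mm thick, 0.13 kg, top 150 mm above the bench when shut. Swings up and over to the lathe's +y. Rad: 0 shut, 1.57 upright, 1.92 fully open on its stop. Held shut by the tab's hook; let go, a spring pin pops it up to about 0.5 rad. From there up, its weight (1 N at the edge) drops it back to 0.5.
- cover_hinge (a point): Middle of the cover's hinge axis, which runs along the lathe's x; 148 mm above the bench, at y +58 mm of the lathe. The hinge is damped; once 0.1 rad or more beyond upright, the cover slowly sinks back onto its stop by its own weight and stays there.
- cover_edge (a point): Middle of the cover's free edge, at half its thickness, 116 mm from the hinge; moves with the cover. Shut, it lies at y -58 mm of the lathe, under the tab's hook; popped up, it stands about 55 mm higher with free room under it.
- tab (a joint): Release tab: black plastic rocker on the casting at the middle of the cover's free edge, turning about the lathe's x axis at y -66 mm, 131 mm above the bench. Rad: 0 at rest, 0.32 pressed to its stop. Its thumb pad, 30 (x) by 32 mm, points to -y, rising slightly; pressed down, it tilts the upright hook (16 mm wide, top 154 mm above the bench) off the cover's edge.
- tab_pad (a point): Top of the rounded ridge across the thumb pad's outer half, 25 mm wide, the place to press straight down; 26 mm out from the tab's axis, about 144 mm above the bench. The hook lets go at about 0.15 rad (4 mm down here, 4 to 5 N); the hard stop is 8 mm down, reached at about 7 N. It springs back when left.
- paint_jar: Small round glass paint jar with a white lid, 42 mm across, 56 mm high, loose; origin under its centre.
- spinning_top: Turned wooden spinning-top blank, 60 mm across, its stem up, 66 mm high, loose; origin under its centre.
- tape_roll: Roll of masking tape lying flat, 76 mm across, 20 mm high, loose; origin under its centre.
- wood_blank: Square wooden blank lying on the bench, 45 by 90 by 45 mm, loose; origin under its centre.

How it is judged:
On the way, in this order (a step that is already met when the one before it is completed fails the run):
1. the release tab is pressed while the cover is still down (value of joint tab above 0.08 rad and value of joint cover below 0.2 rad).
2. the cover has popped up on its spring (value of joint cover between 0.35 and 1.2 rad), for 0.1 s.
3. the cover is pushed fully open (value of joint cover above 1.82 rad), for 0.2 s.
At the end, for the whole second after the job is handed in: The cover rests fully open (joint over 1.82 rad of 1.92) and still, the tab has sprung back (under 0.06 rad), and the four loose things are within 20 mm of where they stood (value of joint cover above 1.82 rad and velocity of joint cover between -0.1 and 0.1 rad/s and value of joint tab below 0.06 rad and distance of each of paint_jar, spinning_top, tape_roll, wood_blank from where it was at the start of the episode below 0.02 m); the robot touches nothing.
It fails at once if a loose thing on the bench is shifted, lifted or knocked over (distance of any of paint_jar, spinning_top, tape_roll, wood_blank from where it was at the start of the episode above 0.02 m or angle between any of paint_jar, spinning_top's own z axis and vertical above 0.5 rad).
It fails at once if the cover is gripped or shoved hard (over 30 N) (contact force between the fingers and cover above 30 N).
It fails at once if the tab is gripped or jabbed (over 35 N) (contact force between the fingers and tab above 35 N).
It fails at once if the cover is flung open (value of joint cover above 1.2 rad and velocity of joint cover above 3 rad/s).
It fails at once if the arm or the gripper's body, not the fingers, bears on the cover or the tab (over 5 N) (contact force between the arm and cover above 5 N or contact force between the arm and tab above 5 N).
It also fails if it takes over 45 s, if anything falls off the work surface, if the arm or the gripper's body presses on something with over 40 N, if the wrist force passes 120 N, or if a joint passes its speed limit or range.

ROBOT

A 7-joint arm with a two-finger parallel gripper is mounted at the origin on the work surface. World frame = base frame: x ahead of the robot, y to its left, z up, the work surface at z = 0. Lengths are in m, angles in rad, forces in N, time in s.
With the tool pointing down it reaches from about 0.425 to 0.925 m from the base axis. Payload 6.8 kg.
Tool frame: the origin (TCP) lies between the finger pads; the fingertips stand 11 mm ahead of it and the grasp point (between the pads) lies 8 mm behind it; z points along the fingers, y is the line along which they close (so a half turn about z gives the same grasp; the last joint's range is limited). The gripper opens to 88 mm and grips with 3 to 60 N. Pads are 20 mm wide; open, the fingers measure 115 mm over their backs; the gripper's body (75 mm by 178 mm) begins 61 mm behind the grasp point.
Start: joints at [1.138, 0.477, 0.022, 1.555, -0.011, 1.109, -0.083], TCP at [0.215, -0.64, 0.234] pointing down, gripper open.
Joint ranges: [-2.96, 2.96], [-0.34, 2.1], [-1.41, 1.46], [0.24, 2.44], [-1.37, 4.51], [0.17, 1.92], [-2.96, 2.96]. Speed limits (rad/s): [2.39, 2.39, 3.14, 3.14, 3.14, 3.14, 3.14].

INTERFACE

Orientations are given as a unit quaternion [x, y, z, w].
In Python, from bench import bot, optics, models gives the robot as it stands. The module is installed in compiled form; this text tells all that it offers.
- The arm moves only by the tool apply_moves, never from a script. Its argument "motion" is a list that holds one entry, the list of rows, each a list of 5 numbers: the closure, from -1 (fully open) to 1 (shut), so that 0 is half open, then the shift along the tool's x, y, z in mm, then the turn about the tool's z in rad. In form: [[[jaw, x, y, z, spin], ...]]. A call has exactly 10 rows; each row shifts and turns the commanded pose from where the row before left it, along the tool's axes as they then stand; what a row does not reach is not made up. A row lasts 1/12 s, in which the tool goes at most 41.7 mm and 7.16 degrees, less where a joint would pass 70% of its speed; a pose out of reach is approached as far as the arm can. A call with a gripper value outside its range is refused whole. The fingers move at their own pace and stop on an object; "force" is the grip in N (left out, the last holds). Time passes only in rows, so rows that do not move let the fingers close, or fill a call up. It gives the time, the measured TCP pose, the force, the opening and the grip force at its end, in the units of the state.
- bot.state(): the state, without advancing time (a new reading comes with each control period).
- optics.grab_frame(name): name is "scene" or "side" or "wrist"; returns the picture (384x512x3 uint8, red, green, blue); there is no depth.
- optics.camera_params(name): a dict with "intrinsics" (3x3 intrinsics, pixels), "R" (3x3) and "t" (3): a world point X has camera coordinates R X + t; the wrist camera has in their place "tool_from_camera" (4x4, takes a point from camera to tool coordinates, whose origin is the TCP and whose axes are the flange's). Camera axes: x right, y down, z forward; pixel columns grow to the right and rows downward; lengths in m; the calibration is good to about 2 mm. A picture is of the moment at which its call begins: read the wrist's pose just before it. camera_params takes no time and is no camera call.
- bot.finish_job(): hands the job in; it is judged then, once.
Trained networks look in the newest picture that a camera, given by its name, has taken for a name from the list of things; names that differ only in an ending like _2 or _b are one class to them, and where a whole thing is asked for, a point or a joint stands for the part that bears it (a point fixed in the world has none). Each returns a list of dicts, best first, with "conf" (0 to 1); they miss things now and then, are a little off and sometimes report something else, mostly with a low value. They report only what shows in the picture. A call takes as long as a camera call.
- models.look_for(camera, query): "extent" ([left, top, right, bottom] in pixels, round what is visible of it).
- models.pinpoint(camera, query): "pixel" ([column, row] in pixels: a listed point, or the origin of a listed thing).
The state is a dict: "t": time; "q": joint angles; "joint_velocities": joint speeds; "joint_torque": joint torques, N m; "ee_pos": TCP position; "tool_rot": TCP orientation; "ft_force": force on the tool from outside, world axes, zero at the start; "moment": the same for the moment, N m; "grip_width": finger opening in m; "grip_force": force on a finger pad.
Only numpy, scipy, OpenCV 4.12 (cv2) and the standard library are available. Lean on these libraries where they do the work, as an engineer would, in place of code of your own. Each camera call takes 0.05 s, during which the arm holds its last target. There are 200 camera calls.

## Working session

There is one attempt and no reset: what is moved stays moved. The work goes in short steps, Python scripts to look and compute and a tool call to move; the robot and the scene stay as the last step left them, time stands still between calls to the robot, and variables do not carry over. Pictures are saved under pics/ and viewed, at most 10 in all, crops included, and the job is handed in when it is done.

Besides the shell and the picture viewer there is one more tool, called after "Emit:" as a command line: name --argument value ..., lists and objects as JSON in quotes. apply_moves: Moves the arm, as the interface text tells. Its arguments: {"type":"object","properties":{"motion":{"type":"array"},"force":{"type":"number"}},"required":["motion"]}

```bash
mkdir -p pics
cat > h.py <<'E'
import numpy as np, cv2
from bench import bot, optics, models
from scipy.spatial.transform import Rotation as Ro
def cam(n):
    p=optics.camera_params(n); K=np.array(p["intrinsics"])
    if n=="wrist":
        s=bot.state(); T=np.eye(4);T[:3,:3]=Ro.from_quat(s["tool_rot"]).as_matrix();T[:3,3]=s["ee_pos"]
        M=np.linalg.inv(T@np.array(p["tool_from_camera"])); return K,M[:3,:3],M[:3,3]
    return K,np.array(p["R"]),np.array(p["t"])
def proj(c,X):
    K,R,t=c; x=K@(R@np.array(X)+t); return x[:2]/x[2]
def atz(c,px,z):
    K,R,t=c; d=R.T@np.linalg.inv(K)@[px[0],px[1],1]; o=-R.T@t; return o+d*(z-o[2])/d[2]
def tri(obs):
    A=[];b=[]
    for c,px in obs:
        K,R,t=c; d=R.T@np.linalg.inv(K)@[px[0],px[1],1]; d/=np.linalg.norm(d); o=-R.T@t
        P=np.eye(3)-np.outer(d,d);A.append(P);b.append(P@o)
    return np.linalg.lstsq(np.vstack(A),np.hstack(b),rcond=None)[0]
def snap(n,f=None):
    c=cam(n); im=optics.grab_frame(n)
    if f: cv2.imwrite(f"pics/{f}.png",im[:,:,::-1])
    return c,im
E
python3 - <<'E'
from h import *
np.set_printoptions(precision=4,suppress=True)
ims=[]
Z=dict(tab_pad=.144,cover_edge=.148,cover_hinge=.148,chuck_axis=.1,lathe=0,paint_jar=0,spinning_top=0,tape_roll=0,wood_blank=0)
obs={}
for n in("scene","side"):
    c,im=snap(n);ims.append(im); print(n, -c[1].T@c[2])
    for q,z in Z.items():
        r=models.pinpoint(n,q)[:2]
        for k in r: print(q,np.round(k["pixel"]),round(k["conf"],2),atz(c,k["pixel"],z))
        if r: obs.setdefault(q,[]).append((c,r[0]["pixel"]))
for q,o in obs.items():
    if len(o)>1: print("tri",q,tri(o))
s=bot.state();print(s["ee_pos"],s["tool_rot"],s["t"],s["grip_width"])
print(Ro.from_quat(s["tool_rot"]).as_matrix())
cv2.imwrite("pics/a.png",cv2.resize(np.hstack(ims),(800,300))[:,:,::-1])
cv2.imwrite("pics/s.png",cv2.resize(ims[0],(800,600))[:,:,::-1])
E
```

```text
scene [ 1.0718 -0.1583  0.9267]
tab_pad [255. 203.] 0.69 [0.6047 0.0039 0.144 ]
cover_edge [268. 196.] 0.66 [0.6005 0.0355 0.148 ]
cover_hinge [314. 177.] 0.76 [0.5873 0.1519 0.148 ]
chuck_axis [216. 233.] 0.78 [ 0.6231 -0.0929  0.1   ]
lathe [289. 224.] 0.68 [0.606  0.0929 0.    ]
paint_jar [277. 278.] 0.81 [0.7288 0.0138 0.    ]
spinning_top [275. 276.] 0.71 [0.7223 0.0103 0.    ]
spinning_top [238. 194.] 0.55 [0.4782 0.0021 0.    ]
wood_blank [196. 207.] 0.68 [ 0.4783 -0.1121  0.    ]
wood_blank [266. 196.] 0.41 [ 0.5104  0.069  -0.    ]
side [ 0.3043 -0.7132  0.6545]
tab_pad [271. 178.] 0.63 [ 0.591  -0.0074  0.144 ]
tab_pad [242. 275.] 0.16 [ 0.4454 -0.2498  0.144 ]
cover_edge [268. 165.] 0.93 [0.6025 0.0368 0.148 ]
cover_hinge [248. 141.] 0.81 [0.5959 0.1532 0.148 ]
chuck_axis [299. 210.] 0.63 [ 0.6253 -0.079   0.1   ]
lathe [257. 205.] 0.65 [0.5957 0.0912 0.    ]
lathe [298. 214.] 0.4 [0.6744 0.0236 0.    ]
paint_jar [318. 210.] 0.92 [0.7276 0.0199 0.    ]
spinning_top [217. 239.] 0.56 [0.4674 0.0027 0.    ]
spinning_top [267. 165.] 0.31 [0.6845 0.2544 0.    ]
tape_roll [205. 210.] 0.8 [0.4698 0.1168 0.    ]
wood_blank [237. 274.] 0.9 [ 0.4775 -0.1122  0.    ]
wood_blank [268. 164.] 0.68 [0.6904 0.2613 0.    ]
tri tab_pad [0.5975 0.0067 0.133 ]
tri cover_edge [0.6016 0.035  0.1494]
tri cover_hinge [0.5925 0.1482 0.1529]
tri chuck_axis [ 0.6232 -0.0907  0.1063]
tri lathe [ 0.6     0.0969 -0.0072]
tri paint_jar [0.7275 0.0153 0.0017]
tri spinning_top [ 0.5727  0.0973 -0.1683]
tri wood_blank [ 0.4778 -0.1119 -0.0005]
[ 0.2154 -0.6397  0.2337] [0.9868 0.1617 0.     0.    ] 1.0 0.08773206148604684
[[ 0.9477  0.3191  0.    ]
 [ 0.3191 -0.9477 -0.    ]
 [ 0.      0.     -1.    ]]
```

View pics/s.png

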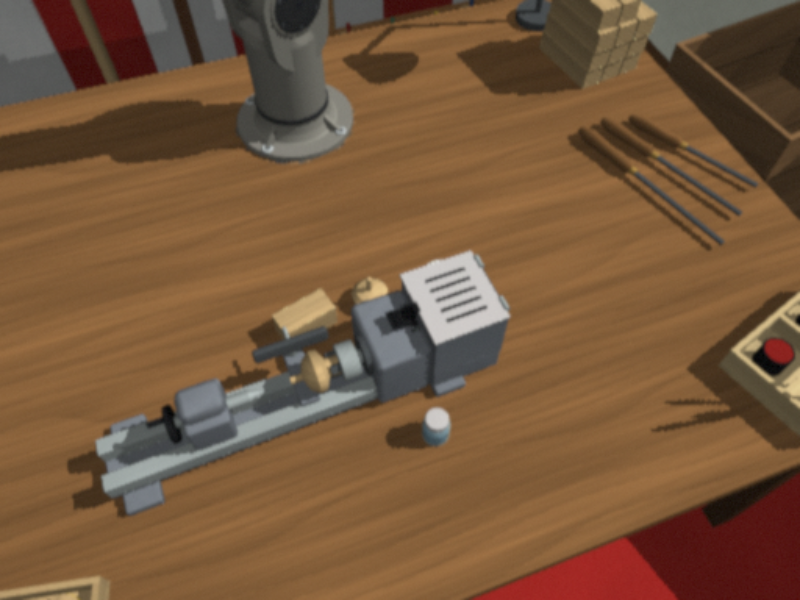

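View pics/a.png

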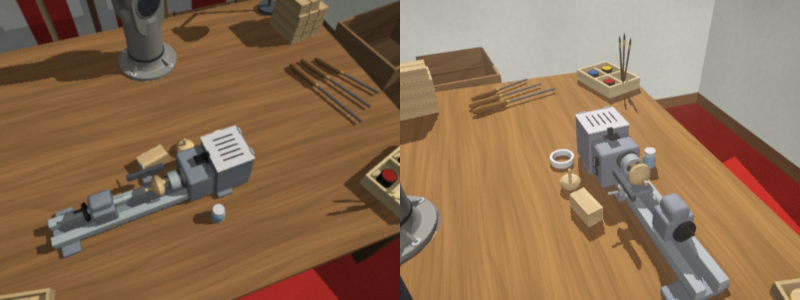

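Scene view: the lathe lies along y. The white cover is at about (455,305) of 800x600, the black tab at (403,315), the top and wood blank are on the robot's side, and the jar is beyond. The pinpoints agree with this. The side view also shows the tape roll by the housing, on the robot's side.

```bash
cat >> h.py <<'E'
L=dict(tab_pad=(0,-92),cover_edge=(0,-58),cover_hinge=(0,58),chuck_axis=(14,-182),lathe=(0,0))
def fit(M):
    A=np.array([L[k] for k in M])/1e3;B=np.array([M[k][:2] for k in M])
    a,b=A.mean(0),B.mean(0);H=(A-a).T@(B-b);y=np.arctan2(H[0,1]-H[1,0],H[0,0]+H[1,1])
    R=np.array([[np.cos(y),-np.sin(y)],[np.sin(y),np.cos(y)]]);t=b-R@a
    return y,R,t,(A@R.T+t-B)*1e3
def rows(target,yaw_y,n,s=None,jaw=1):
    "n rows to world target with tool y at world angle yaw_y"
    s=bot.state();R=Ro.from_quat(s["tool_rot"]);p=np.array(s["ee_pos"])
    M=R.as_matrix();d=-(yaw_y-np.arctan2(M[1,1],M[0,1]));d=(d+np.pi)%(2*np.pi)-np.pi
    step=(np.array(target)-p)/n
    for i in range(n):
        print([jaw]+[float(v) for v in np.round(R.inv().apply(step)*1e3,1)]+[round(d/n,4)],end=",")
        R=R*Ro.from_rotvec([0,0,d/n])
    print()
E
python3 - <<'E'
from h import *
np.set_printoptions(precision=4,suppress=True)
M=dict(tab_pad=[.598,-.001],cover_edge=[.6015,.036],cover_hinge=[.5916,.1525],chuck_axis=[.6242,-.086],lathe=[.601,.092])
y,R,t,r=fit(M);print(y,t);print(r)
pad=R@[0,-.092]+t;print(pad, R@[0,-.058]+t,R@[0,.058]+t)
rows([*(R@[0,-.10]+t),.234],y,20)
E
```

```text
0.06445227111305352 [0.5969 0.0932]
[[ 4.8618  2.3969]
 [-0.8281 -0.6737]
 [ 1.6006 -1.4146]
 [-1.5706 -1.5145]
 [-4.0637  1.2059]]
[0.6029 0.0014] [0.6007 0.0353] [0.5932 0.1511]
[1, 28.5, -23.8, -0.0, np.float64(-0.0655)],[1, 30.0, -21.9, -0.0, np.float64(-0.0655)],[1, 31.4, -19.9, -0.0, np.float64(-0.0655)],[1, 32.6, -17.8, -0.0, np.float64(-0.0655)],[1, 33.7, -15.6, -0.0, np.float64(-0.0655)],[1, 34.6, -13.4, -0.0, np.float64(-0.0655)],[1, 35.4, -11.1, -0.0, np.float64(-0.0655)],[1, 36.1, -8.7, -0.0, np.float64(-0.0655)],[1, 36.6, -6.4, -0.0, np.float64(-0.0655)],[1, 36.9, -3.9, -0.0, np.float64(-0.0655)],[1, 37.1, -1.5, -0.0, np.float64(-0.0655)],[1, 37.1, 0.9, -0.0, np.float64(-0.0655)],[1, 37.0, 3.3, -0.0, np.float64(-0.0655)],[1, 36.7, 5.8, -0.0, np.float64(-0.0655)],[1, 36.2, 8.1, -0.0, np.float64(-0.0655)],[1, 35.6, 10.5, -0.0, np.float64(-0.0655)],[1, 34.8, 12.8, -0.0, np.float64(-0.0655)],[1, 33.9, 15.1, -0.0, np.float64(-0.0655)],[1, 32.9, 17.2, -0.0, np.float64(-0.0655)],[1, 31.7, 19.4, -0.0, np.float64(-0.0655)],
```

Emit:
apply_moves --motion '[[[1,28.5,-23.8,0,-0.0655],[1,30,-21.9,0,-0.0655],[1,31.4,-19.9,0,-0.0655],[1,32.6,-17.8,0,-0.0655],[1,33.7,-15.6,0,-0.0655],[1,34.6,-13.4,0,-0.0655],[1,35.4,-11.1,0,-0.0655],[1,36.1,-8.7,0,-0.0655],[1,36.6,-6.4,0,-0.0655],[1,36.9,-3.9,0,-0.0655]]]'

```text
t: 1.83
ee_pos: [0.4102, -0.3216, 0.234]
tool_rot: [0.882, 0.472, 0.0, 0.0]
ft_force: [0.6, 0.2, 0.1]
grip_width: 0.0245
grip_force: 0.0
```

Emit:
apply_moves --motion '[[[1,37.1,-1.5,0,-0.0655],[1,37.1,0.9,0,-0.0655],[1,37,3.3,0,-0.0655],[1,36.7,5.8,0,-0.0655],[1,36.2,8.1,0,-0.0655],[1,35.6,10.5,0,-0.0655],[1,34.8,12.8,0,-0.0655],[1,33.9,15.1,0,-0.0655],[1,20,10,0,-0.0655],[1,10,6,0,-0.0655]]]'

```text
t: 2.67
ee_pos: [0.5836, -0.0364, 0.234]
tool_rot: [0.681, 0.732, 0.001, -0.0]
ft_force: [-0.4, 0.5, 0.2]
grip_width: 0.0006
grip_force: 0.0
```

Run:
```python
from h import *
np.set_printoptions(precision=4,suppress=True)
print(bot.state()["ee_pos"],bot.state()["t"],bot.state()["q"])
M={}
for n in("wrist","scene","side"):
    c,im=snap(n,"b"+n)
    for q,z in dict(tab_pad=.144,cover_edge=.148,cover_hinge=.148,chuck_axis=.1).items():
        for k in models.pinpoint(n,q)[:1]: print(n,q,np.round(k["pixel"]),round(k["conf"],2),atz(c,k["pixel"],z))
```

```text
[ 0.5836 -0.0364  0.234 ] 2.6667 [ 0.3606  0.3755 -0.5156  1.7502  0.2058  1.0684 -0.1526]
wrist tab_pad [280. 163.] 0.69 [ 0.605  -0.0013  0.144 ]
wrist cover_edge [282. 118.] 0.94 [0.603  0.0357 0.148 ]
wrist cover_hinge [284. 238.] 0.29 [ 0.6151 -0.0693  0.148 ]
wrist chuck_axis [284. 238.] 0.87 [ 0.6225 -0.0921  0.1   ]
scene tab_pad [254. 202.] 0.49 [0.6032 0.0019 0.144 ]
scene cover_edge [265. 197.] 0.93 [0.6001 0.0289 0.148 ]
scene cover_hinge [315. 179.] 0.57 [0.5932 0.1522 0.148 ]
scene chuck_axis [214. 234.] 0.68 [ 0.624  -0.0977  0.1   ]
side tab_pad [273. 176.] 0.68 [ 0.5972 -0.0045  0.144 ]
side cover_edge [267. 162.] 0.94 [0.6025 0.046  0.148 ]
side chuck_axis [298. 213.] 0.57 [ 0.6204 -0.0878  0.1   ]
```

View pics/bwrist.png

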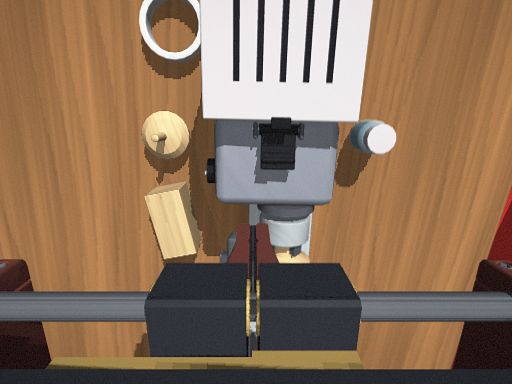

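Wrist view: the cover's edge runs along row ~120 from column 203 to 360. The black tab is at (280,120–168), with its pad ridge near (279,160). The closed fingers point down at (253,230), and the way is clear.

Run:
```python
from h import *
np.set_printoptions(precision=4,suppress=True)
c=cam("wrist")
a,b=[atz(c,p,.15) for p in((203,119),(360,121))]
print(a,b,(a+b)/2,np.linalg.norm(b-a),np.arctan2(*(b-a)[1::-1]))
for r in (155,160,163,168): print(r,atz(c,(279.5,r),.144))
M=dict(tab_pad=[.604,-.000],cover_edge=[.6027,.0355],cover_hinge=[.5928,.152],chuck_axis=[.623,-.090])
y,R,t,r=fit(M);print(y,t,R@[0,-.092]+t);print(r)
rows([*(R@[0,-.092]+t),.18],y,10)
```

```text
[0.5386 0.026  0.15  ] [0.6641 0.0326 0.15  ] [0.6013 0.0293 0.15  ] 0.12569150396355855 0.05234552930727921
155 [0.6028 0.0004 0.144 ]
160 [ 0.6032 -0.0039  0.144 ]
163 [ 0.6035 -0.0065  0.144 ]
168 [ 0.6039 -0.0108  0.144 ]
0.0659642387112321 [0.5976 0.0925] [0.6037 0.0007]
[[-0.3184  0.6954]
 [-1.2595 -0.8785]
 [ 0.9942 -1.6308]
 [ 0.5837  1.814 ]]
[1, 4.0, 2.4, 5.4, np.float64(-0.0002)],[1, 4.0, 2.4, 5.4, np.float64(-0.0002)],[1, 4.0, 2.4, 5.4, np.float64(-0.0002)],[1, 4.0, 2.4, 5.4, np.float64(-0.0002)],[1, 4.0, 2.4, 5.4, np.float64(-0.0002)],[1, 4.0, 2.4, 5.4, np.float64(-0.0002)],[1, 4.0, 2.4, 5.4, np.float64(-0.0002)],[1, 4.0, 2.4, 5.4, np.float64(-0.0002)],[1, 4.0, 2.4, 5.4, np.float64(-0.0002)],[1, 4.0, 2.4, 5.4, np.float64(-0.0002)],
```

Emit:
apply_moves --motion '[[[1,8,5,0,0],[1,8,5,0,0],[1,8,5,0,0],[1,8,5,5,0],[1,7,4,10,0],[1,0,0,15,0],[1,0,0,15,0],[1,0,0,15,0],[1,0,0,11,0],[1,0,0,0,0]]]'

```text
t: 4.25
ee_pos: [0.6019, 0.0, 0.1594]
tool_rot: [0.684, 0.73, -0.002, -0.002]
ft_force: [0.1, -0.5, 0.6]
grip_width: 0.0007
grip_force: 0.0
```

Run:
```python
from h import *
print(bot.state()["ee_pos"],bot.state()["t"])
ims=[]
for n in("scene","side"):
    c,im=snap(n); u,v=map(int,proj(c,[.604,0,.15])); ims.append(cv2.resize(im[v-55:v+55,u-70:u+70],(400,314)))
    for e in models.pinpoint(n,"tab_pad")[:1]: print(e, atz(c,e["pixel"],.144), proj(c,[.604,0,.144]))
cv2.imwrite("pics/c.png",np.hstack(ims)[:,:,::-1])
```

```text
[6.01858501e-01 3.48876074e-05 1.59405204e-01] 4.25
{'pixel': [273.8, 178.1], 'conf': 0.55} [ 0.59600293 -0.01088014  0.144     ] [275.39521154 174.70096851]
```

View pics/c.png

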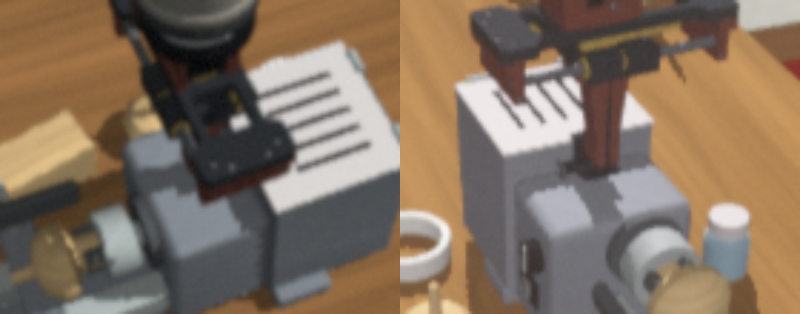

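The fingertips stand over the pad, about 4 mm above it, with the tab hidden beneath them and the cover still shut. Next is a slow press.

Emit:
apply_moves --motion '[[[1,0,0,2,0],[1,0,0,2,0],[1,0,0,1,0],[1,0,0,1,0],[1,0,0,1,0],[1,0,0,1,0],[1,0,0,1,0],[1,0,0,1,0],[1,0,0,0,0],[1,0,0,0,0]]]'

```text
t: 5.28
ee_pos: [0.6038, -0.0009, 0.1528]
tool_rot: [0.684, 0.729, -0.0, 0.0]
ft_force: [0.6, -1.3, 3.0]
grip_width: 0.0007
grip_force: 1.4
```

Run:
```python
from h import *
print(bot.state()["ee_pos"],bot.state()["ft_force"])
c,im=snap("side"); u,v=map(int,proj(c,[.604,0.05,.16])); cv2.imwrite("pics/d.png",cv2.resize(im[v-65:v+65,u-80:u+80],(480,390))[:,:,::-1])
for e in models.pinpoint("side","cover_edge")[:2]: print(e,proj(c,[.6023,.0465,.204]),proj(c,[.6023,.0355,.148]))
```

```text
[ 0.6037795  -0.00087144  0.15283855] [ 0.60505736 -1.34954601  2.99420088]
{'pixel': [269.6, 164.7], 'conf': 0.86} [267.13567552 139.99704702] [268.64233978 164.90306821]
{'pixel': [219.7, 239.0], 'conf': 0.31} [267.13567552 139.99704702] [268.64233978 164.90306821]
```

View pics/d.png

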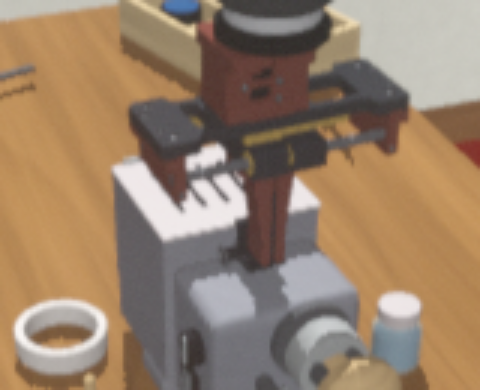

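The cover is still shut (edge at pixel 269,165), with the tip on the pad at 3 N. I'll keep pressing.

Emit:
apply_moves --motion '[[[1,0,0,1,0],[1,0,0,1,0],[1,0,0,1,0],[1,0,0,1,0],[1,0,0,1,0],[1,0,0,0,0],[1,0,0,0,0],[1,0,0,0,0],[1,0,0,0,0],[1,0,0,0,0]]]'

```text
t: 6.22
ee_pos: [0.6039, -0.0007, 0.1479]
tool_rot: [0.684, 0.729, 0.0, 0.0]
ft_force: [0.6, -5.4, 4.8]
grip_width: 0.0008
grip_force: 2.6
```

Run:
```python
from h import *
print(bot.state()["ee_pos"],bot.state()["ft_force"])
c,im=snap("side")
for e in models.pinpoint("side","cover_edge")[:2]: print(e)
```

```text
[ 0.60391284 -0.00069798  0.14787982] [ 0.55143734 -5.36852776  4.82442558]
```

Run:
```python
from h import *
ims=[]
for n in("side","scene"):
    c,im=snap(n); u,v=map(int,proj(c,[.604,0.05,.17])); ims.append(cv2.resize(im[v-65:v+65,u-65:u+65],(400,400)))
    for e in models.pinpoint(n,"cover_edge")[:2]: print(e)
print(bot.state()["ft_force"])
cv2.imwrite("pics/e.png",np.hstack(ims)[:,:,::-1])
```

```text
{'pixel': [273.9, 178.8], 'conf': 0.72}
[ 0.32120642 -4.64776865  5.46709508]
```

View pics/e.png

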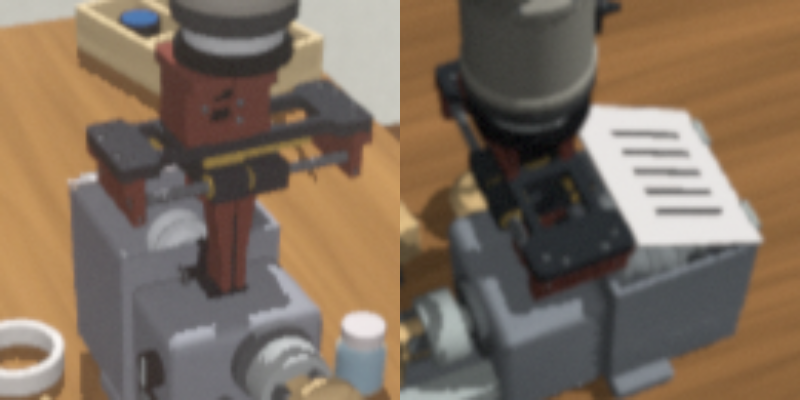

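The cover has popped up (scene view: plate tilted, open housing visible beneath at (665,262)). I'll back off the tab, then rise.

Emit:
apply_moves --motion '[[[1,-2,0,-2,0],[1,-3,0,-3,0],[1,-3,0,-4,0],[1,-2,0,-6,0],[1,0,0,-7,0],[1,0,0,-7,0],[1,0,0,-7,0],[1,0,0,-6,0],[1,0,0,0,0],[1,0,0,0,0]]]'

```text
t: 7.35
ee_pos: [0.6044, -0.0102, 0.1902]
tool_rot: [0.684, 0.729, 0.0, 0.0]
ft_force: [-0.2, -0.2, -0.2]
grip_width: 0.0005
grip_force: 0.0
```

Run:
```python
from h import *
np.set_printoptions(precision=4,suppress=True)
s=bot.state();print(s["ee_pos"],s["ft_force"],s["t"])
o=[];ims=[]
for n in("side","scene","wrist"):
    c,im=snap(n); ims.append(cv2.resize(im[130:260,190:340] if n!="wrist" else im,(266,260)))
    for e in models.pinpoint(n,"cover_edge")[:1]: print(n,e,proj(c,[.6015,.0485,.204])); o.append((c,e["pixel"]))
    for e in models.pinpoint(n,"tab_pad")[:1]: print(n,e,proj(c,[.604,.0005,.144]))
if len(o)>1: print(tri(o))
cv2.imwrite("pics/f.png",np.hstack(ims)[:,:,::-1])
```

```text
[ 0.6044 -0.0102  0.1902] [-0.2278 -0.1593 -0.2449] 7.35
side {'pixel': [266.7, 138.6], 'conf': 0.49} [266.4483 139.6312]
side {'pixel': [273.0, 177.3], 'conf': 0.7} [275.3075 174.5794]
scene {'pixel': [271.3, 181.6], 'conf': 0.98} [274.2262 179.9321]
scene {'pixel': [254.1, 202.1], 'conf': 0.41} [253.1215 202.9874]
wrist {'pixel': [255.4, 147.6], 'conf': 0.83} [254.3979 148.7669]
wrist {'pixel': [254.6, 204.8], 'conf': 0.69} [252.9332 204.2229]
[0.6021 0.046  0.2049]
```

View pics/f.png

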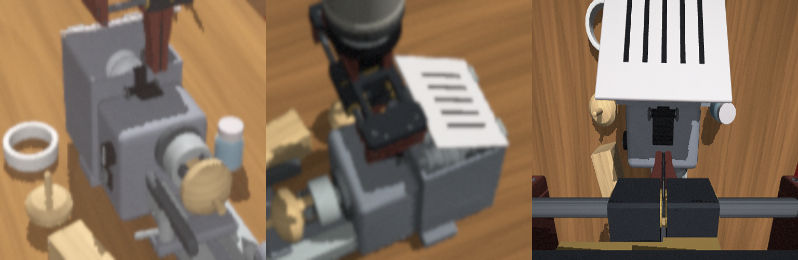

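The cover stands at 0.5 rad, with its edge at (0.602, 0.046, 0.205) as expected. Now I'll approach its edge.

Emit:
apply_moves --motion '[[[1,6,0,0,0],[1,6,0,0,0],[1,6,0,0,0],[1,6,0,0,0],[1,6,0,0,0],[1,5,0,0,0],[1,4,0,-1,0],[1,3,0,-3,0],[1,3,0,-4,0],[1,3,0,-4,0]]]'

```text
t: 8.63
ee_pos: [0.6012, 0.0377, 0.2021]
tool_rot: [0.684, 0.729, -0.0, 0.0]
ft_force: [-0.0, -1.5, -0.1]
grip_width: 0.0004
grip_force: 0.5
```

Emit:
apply_moves --motion '[[[1,3,0,-4,0],[1,3,0,-4,0],[1,3,0,-3.5,0],[1,4,0,-3.5,0],[1,4,0,-3.5,0],[1,4,0,-3,0],[1,4,0,-3,0],[1,4,0,-2.5,0],[1,4,0,-2.5,0],[1,4,0,-2,0]]]'

```text
t: 9.47
ee_pos: [0.5986, 0.0756, 0.2334]
tool_rot: [0.684, 0.73, 0.0, -0.0]
ft_force: [1.1, -1.9, 1.3]
grip_width: 0.0007
grip_force: 0.5
```

Run:
```python
from h import *
np.set_printoptions(precision=4,suppress=True)
s=bot.state();print(s["ee_pos"],s["ft_force"],s["t"])
o=[];ims=[]
for n in("side","scene","wrist"):
    c,im=snap(n); ims.append(cv2.resize(im[100:260,190:340] if n!="wrist" else im,(266,260)))
    for e in models.pinpoint(n,"cover_edge")[:1]: print(n,e); o.append((c,e["pixel"]))
if len(o)>1: print(tri(o))
cv2.imwrite("pics/g.png",np.hstack(ims)[:,:,::-1])
```

```text
[0.5986 0.0756 0.2334] [ 1.0596 -1.8816  1.2518] 9.4667
side {'pixel': [257.5, 116.4], 'conf': 0.61}
wrist {'pixel': [257.7, 235.4], 'conf': 0.91}
[0.5983 0.0873 0.2416]
```

View pics/g.png

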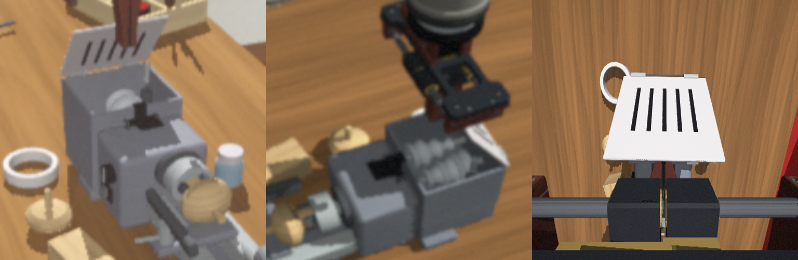

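The cover is now at about 1.0 rad, contact is clean and forces are about 2 N. Continuing over the top.

Emit:
apply_moves --motion '[[[1,5,0,-2.5,0],[1,5,0,-2.5,0],[1,5,0,-2.5,0],[1,5,0,-2,0],[1,5,0,-2,0],[1,5,0,-1.5,0],[1,5,0,-1.5,0],[1,5,0,-1.5,0],[1,5,0,-1,0],[1,5,0,-1,0]]]'

```text
t: 10.6
ee_pos: [0.5954, 0.125, 0.2512]
tool_rot: [0.684, 0.729, -0.0, -0.0]
ft_force: [-0.0, 0.2, 0.2]
grip_width: 0.0007
grip_force: 0.1
```

Emit:
apply_moves --motion '[[[1,4,0,0,0],[1,4,0,0,0],[1,4,0,0,0],[1,4,0,0,0],[1,4,0,0,0],[1,4,0,0,0],[1,4,0,0,0],[1,4,0,0,0],[1,4,0,0,0],[1,3,0,0,0]]]'

```text
t: 11.43
ee_pos: [0.593, 0.164, 0.2512]
tool_rot: [0.684, 0.729, 0.0, -0.0]
ft_force: [0.1, 0.3, -0.6]
grip_width: 0.0003
grip_force: 0.0
```

Run:
```python
from h import *
np.set_printoptions(precision=4,suppress=True)
s=bot.state();print(s["ee_pos"],s["ft_force"],s["t"])
o=[]
for n in("side","scene","wrist"):
    c,im=snap(n)
    for e in models.pinpoint(n,"cover_edge")[:1]: print(n,e,proj(c,[.591,.190,.257])); o.append((c,e["pixel"]))
if len(o)>1: print(tri(o))
```

```text
[0.593  0.164  0.2512] [ 0.1447  0.3353 -0.6194] 11.4333
side {'pixel': [243.8, 92.7], 'conf': 0.6} [240.43    92.0214]
scene {'pixel': [338.0, 143.2], 'conf': 0.79} [337.4903 141.8864]
wrist {'pixel': [258.4, 210.0], 'conf': 0.78} [251.0635 206.3069]
[0.5961 0.1879 0.2567]
```

The edge is at its open-stop position and no force remains. I'll retreat away and up.

Emit:
apply_moves --motion '[[[1,-5,0,0,0],[1,-8,0,0,0],[1,-10,0,-2,0],[1,-12,0,-8,0],[1,-12,0,-10,0],[1,-12,0,-10,0],[1,-12,0,-10,0],[1,-10,0,-8,0],[1,-5,0,-4,0],[1,0,0,0,0]]]'

```text
t: 12.57
ee_pos: [0.5994, 0.0754, 0.3045]
tool_rot: [0.685, 0.728, 0.001, 0.001]
ft_force: [-0.5, 0.6, -0.9]
grip_width: 0.0005
grip_force: 0.0
```

Emit:
apply_moves --motion '[[[1,0,0,0,0],[1,0,0,0,0],[1,0,0,0,0],[1,0,0,0,0],[1,0,0,0,0],[1,0,0,0,0],[1,0,0,0,0],[1,0,0,0,0],[1,0,0,0,0],[1,0,0,0,0]]]'

```text
t: 13.4
ee_pos: [0.5986, 0.0775, 0.3032]
tool_rot: [0.684, 0.729, 0.0, 0.0]
ft_force: [0.0, -0.1, 0.0]
grip_width: 0.0004
grip_force: 0.0
```

Run:
```python
from h import *
np.set_printoptions(precision=4,suppress=True)
s=bot.state();print(s["ee_pos"],s["ft_force"],s["t"])
o=[];ims=[]
for n in("side","scene","wrist"):
    c,im=snap(n); ims.append(cv2.resize(im[70:260,170:360] if n!="wrist" else im,(266,260)))
    for e in models.pinpoint(n,"cover_edge")[:1]: print(n,e,proj(c,[.591,.190,.257])); o.append((c,e["pixel"]))
if len(o)>1: print(tri(o))
cv2.imwrite("pics/i.png",np.hstack(ims)[:,:,::-1])
```

```text
[0.5986 0.0775 0.3032] [ 0.0366 -0.1459  0.0073] 13.4
side {'pixel': [239.3, 90.8], 'conf': 0.58} [240.43    92.0214]
wrist {'pixel': [257.5, 53.5], 'conf': 0.59} [251.3832  50.088 ]
[0.5917 0.1889 0.2602]
```

View pics/i.png

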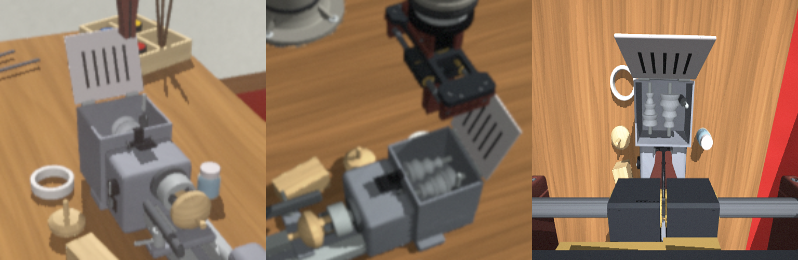

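The cover stands open past upright on its stop (side view: plate at (105,65); wrist view: edge at (665,37)). The tab is back up, the gripper is clear and the loose things are in place.

```bash
python3 -c "
from bench import bot
print(bot.finish_job())"
```

```text
the job is handed in; nothing more can be done
None
```

The belt cover is open and resting on its stop; the tab has sprung back, the loose things look undisturbed, and I handed the job in at about 13.5 s of the 45 s (no verdict was returned).

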